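# Prop the tablet on the easel beside the microscope

## Task

Take the tablet out of its charging cradle and prop it on the easel stand for the student opposite: lower edge on the stand's ledge, centred, screen facing out and upright, its back leaning flat against the backrest. The ledge has been clamped at some unknown height, so feel for it: lower the tablet gently until it rests on the ledge before you let go, do not drop or ram it, and leave the other things on the bench where they are.

Things in the scene. Friction and masses are not known exactly. Their poses are not given: they have to be found in the camera images.
- tablet: tablet computer in a grey rubbery case, a slab 12 mm thick, 180 mm wide, 125 mm tall, 0.28 to 0.5 kg. Origin at the slab's centre; x out of the screen (pale picture in a black frame), y along its width, z to its upper edge. It starts upright in the cradle's slot, only its upper 85 mm sticking out; easily taken by the middle of its upper edge from above.
- tablet_screen (a point): middle of the tablet's screen face (6 mm from the slab's centre along tablet x)
- tablet_back (a point): middle of the tablet's plain back face (6 mm from the slab's centre along tablet -x)
- cradle: fixed white charging cradle, foot 90 x 150 mm and 12 mm thick, with two walls 150 mm long and 12 mm thick that rise to 52 mm and leave a slot 16 mm wide along its y, open at the ends. Origin under its centre, z up. The tablet stands on the slot's floor, 12 mm above the bench, screen towards cradle x.
- stand: fixed foot of the easel stand: dark steel plate 170 x 150 x 10 mm, reaching 60 mm in front (+x) and 110 mm behind its origin. Origin on the bench under the backrest's hinge line; x points to the front (the reader's side), y across, z up. The hinge line lies 30 mm above the bench.
- backrest: aluminium backrest of the stand on a stiff hinge, leaning 0.30 to 0.48 rad back from vertical (top to the rear); it holds its angle below 6 N m. Origin on its flat front face at the hinge line, mid-width; x straight out of the face, y across, z up along the face. Panel 146 mm wide, 8 mm thick, z = 0 to 70 mm. A tablet leaning on it has its centre 6 mm out and about 61 mm above the ledge.
- backrest_top (a point): point on the backrest's face plane at z = 125 mm, mid-width, level with the tops of two side arms, 16 mm wide, centred at y = +-65 mm, that carry the face on from z = 70 to 125 mm; the 114 mm gap between them is free for fingers
- ledge_range (a point): point on the backrest's face at z = 35 mm: the ledge's upper side lies anywhere from 20 mm below to 20 mm above it along the face, not measured. The ledge is 146 mm wide, square to the face, and reaches 34 mm out; x = 28 to 34 mm is a lip 11 mm above the upper side. The upper side is a black rubber strip that gives up to 5 mm at 3 N per mm; the ledge itself is rigid.
- slidebox: bystander: black slide box 85 x 60 x 32 mm lying on the bench, origin under its centre
- dish: bystander: shallow white dish 90 mm across, 18 mm high, origin under its centre
- jar: bystander: amber jar 56 mm across, 70 mm high, origin under its centre

How it is judged:
By the outcome, as a careful person would: the job done as asked, in the order asked, and still so for the second after the job is handed in, with the robot touching nothing.
It also fails if it takes over 45 s, if anything falls off the work surface, if the arm or the gripper's body presses on something with over 40 N, if the wrist force passes 120 N, or if a joint passes its speed limit or range.

## Robot

A 7-joint arm with a two-finger parallel gripper is mounted at the origin on the work surface. World frame = base frame: x ahead of the robot, y to its left, z up, the work surface at z = 0. Lengths are in m, angles in rad, forces in N, time in s.
With the tool pointing down it reaches from about 0.4 to 0.85 m from the base axis. Payload 10.4 kg.
Tool frame: the origin (TCP) lies between the finger pads; the fingertips stand 19 mm ahead of it and the grasp point (between the pads) is the TCP; z points along the fingers, x is the direction in which the jaws open and shut, and the axes are right-handed (so a half turn about z gives the same grasp; the last joint's range is limited). The gripper opens to 87 mm and grips with 3 to 60 N. Pads are 19 mm wide; open, the fingers measure 117 mm over their backs; the gripper's body (75 mm by 190 mm) begins 51 mm behind the grasp point.
Start: joints at [-1.133, 0.332, -0.065, 1.46, 0.022, 1.35, -0.088], TCP at [0.278, 0.56, 0.218] pointing down, gripper open.
Joint ranges: [-2.6, 2.6], [-0.5, 2.12], [-1.47, 1.34], [0.16, 2.42], [-1.27, 4.41], [0.06, 2.06], [-2.6, 2.6]. Speed limits (rad/s): [2.22, 2.22, 2.79, 2.79, 3.14, 3.14, 3.14].

## Interface

Orientations are given as a unit quaternion [x, y, z, w].
In Python, from bench import * gives the robot as it stands.
- The arm moves only by the tool step_arm, never from a script. Its argument "commands" is a list of rows, each a list of 6 numbers: the shift along the tool's x, y, z in m, then the turn, a rotation vector about the tool's x, y, z in rad. In form: [[tx, ty, tz, rx, ry, rz], ...]. A call has 1 to 12 rows; each row shifts and turns the commanded pose from where the row before left it, along the tool's axes as they then stand; what a row does not reach is not made up. A row lasts 1/10 s, in which the tool goes at most 50 mm and 8.59 degrees, less where a joint would pass 70% of its speed; a pose out of reach is approached as far as the arm can. A call with a gripper value outside its range is refused whole. "gripper" is the opening, from 0 (shut) to 1 (fully open), set as the call begins (left out, the last holds). The fingers move at their own pace and stop on an object; "grip_force" is the grip in N (left out, the last holds). Time passes only in rows, so rows that do not move let the fingers close. It gives the time, the measured TCP pose, the force and the opening at its end, in the units of the state.
- read_state(): the state, without advancing time (a new reading comes with each control period).
- camera(name): name is "scene" or "top" or "wrist"; returns the picture (384x512x3 uint8, red, green, blue); there is no depth.
- get_calibration(name): a dict with "fx", "fy", "cx", "cy" (pixels), "R" (3x3) and "t" (3): a world point X has camera coordinates R X + t. Camera axes: x right, y down, z forward; pixel columns grow to the right and rows downward; lengths in m; the calibration is good to about 2 mm. A picture is of the moment at which its call begins: read the wrist's pose just before it. get_calibration takes no time and is no camera call; for the wrist camera it gives the pose at the moment of the call.
- close_job(): hands the job in, once; it reports no verdict.
The state is a dict: "time": time; "joint_positions": joint angles; "joint_vel": joint speeds; "joint_torque": joint torques, N m; "ee_pos": TCP position; "eef_rot": TCP orientation; "ft_force": force on the tool from outside, world axes, zero at the start; "torque": the same for the moment, N m; "width": finger opening in m.
Only numpy, scipy, OpenCV 4.12 (cv2) and the standard library are available. Lean on these libraries where they do the work, as an engineer would, in place of code of your own. Each camera call takes 0.05 s, during which the arm holds its last target. There are 200 camera calls.

## Working session

There is one attempt and no reset: what is moved stays moved. The work goes in short steps, Python scripts to look and compute and a tool call to move; the robot and the scene stay as the last step left them, time stands still between calls to the robot, and variables do not carry over. Pictures are saved under pics/ and viewed, on a budget of 10 in all, crops included, one or two more only if the job needs it, and the job is handed in when it is done.

Besides the shell and the picture viewer there is one more tool, called as name([rows], argument=value, ...), one row to a line, values as JSON. step_arm: Moves the arm, as the interface text tells. Its arguments: {"type":"object","properties":{"commands":{"type":"array","items":{"type":"array","items":{"type":"number"}}},"gripper":{"type":"number"},"grip_force":{"type":"number"}},"required":["commands"]}

```bash
mkdir -p pics; ls
python3 - <<'E'
from bench import *
import cv2,numpy as np
s=read_state();print({k:np.round(v,3).tolist() for k,v in s.items()})
for n in("scene","top"):
    c=get_calibration(n);print(n,{k:np.round(v,3).tolist() for k,v in c.items()})
    cv2.imwrite(f"pics/{n}0.png",cv2.resize(camera(n)[:,:,::-1],(800,600),interpolation=cv2.INTER_CUBIC))
E
```

```text
pics
{'time': 0.0, 'joint_positions': [-1.133, 0.333, -0.065, 1.461, 0.022, 1.35, -0.089], 'joint_vel': [-0.001, 0.001, -0.001, 0.001, -0.0, 0.002, 0.001], 'joint_torque': [0.001, -62.327, 0.025, -38.989, -0.061, 0.04, 0.0], 'ee_pos': [0.278, 0.559, 0.217], 'eef_rot': [0.85, 0.527, -0.001, 0.0], 'ft_force': [-0.193, 0.333, 0.969], 'torque': [0.005, 0.031, 0.075], 'width': 0.087}
scene {'fx': 406.114, 'fy': 406.114, 'cx': 255.893, 'cy': 193.474, 'R': [[-0.073, 0.997, 0.014], [0.644, 0.058, -0.763], [-0.762, -0.047, -0.646]], 't': [0.055, -0.303, 1.498]}
top {'fx': 347.897, 'fy': 347.897, 'cx': 254.689, 'cy': 188.223, 'R': [[0.025, -0.999, -0.025], [-0.993, -0.022, -0.12], [0.119, 0.028, -0.992]], 't': [-0.004, 0.623, 0.799]}
```

View pics/scene0.png

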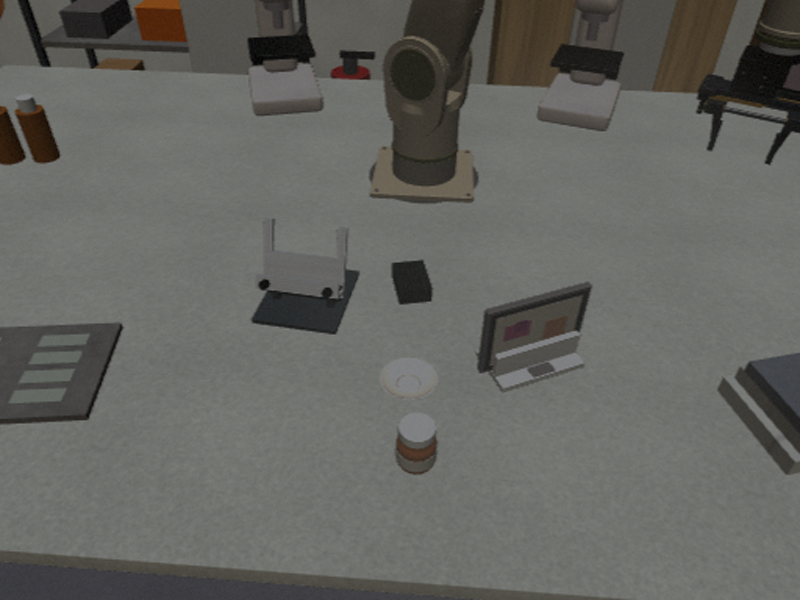

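View pics/top0.png

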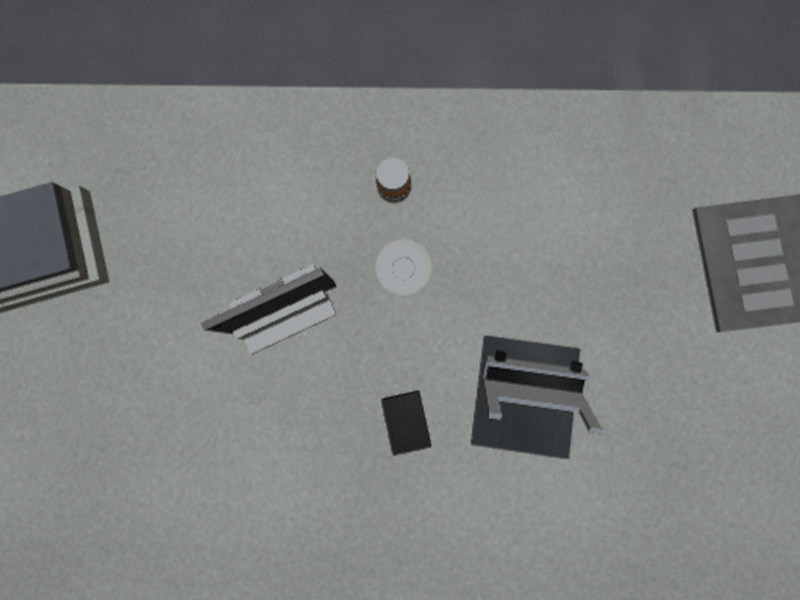

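The scene shows the tablet in its cradle on the right (top edge from (483,312) to (589,286)), screen towards +x. The stand is on the left, with arm tips at (269,220) and (342,229). The top view agrees: tablet at (270,300), stand plate corners (485,336), (580,348), (569,459) and (471,444). Next is one montage of crops for exact corners.

Run:
```python
from bench import *
import cv2,numpy as np
def crop(im,c0,r0):
    t=cv2.resize(im[r0:r0+75,c0:c0+100],(400,300),interpolation=cv2.INTER_CUBIC)
    return cv2.convertScaleAbs(t,alpha=1.7)
S=camera("scene")[:,:,::-1];T=camera("top")[:,:,::-1]
a=np.hstack([crop(S,150,138),crop(S,292,178)]);b=np.hstack([crop(T,293,215),crop(T,122,163)])
cv2.imwrite("pics/m.png",np.vstack([a,b]))
```

```text
(no output)
```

View pics/m.png

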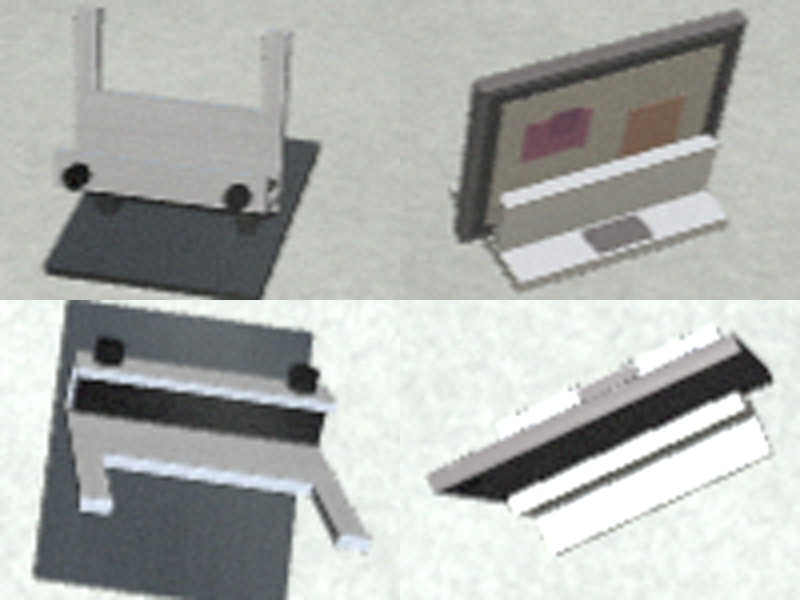

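```bash
cat > h.py <<'E'
from bench import *
import numpy as np
from scipy.optimize import least_squares
from scipy.spatial.transform import Rotation as Ro
C={n:get_calibration(n) for n in("scene","top")}
def proj(c,X):
    p=np.atleast_2d(X)@np.array(c["R"]).T+np.array(c["t"]); return np.c_[c["fx"]*p[:,0]/p[:,2]+c["cx"],c["fy"]*p[:,1]/p[:,2]+c["cy"]]
def sf(p): return Ro.from_euler('z',p[2]),np.array([p[0],p[1],0])
def bf(p):
    R,t=sf(p); return R*Ro.from_euler('y',-p[3]),t+[0,0,.03]   # lean: z tilts to -x
E
cat > fit.py <<'E'
from h import *
so=lambda u,v:(150+u/4,138+v/4); st=lambda u,v:(292+u/4,178+v/4)
to=lambda u,v:(293+u/4,215+v/4); tt=lambda u,v:(122+u/4,163+v/4)
stand=[("scene",'s',(.06,-.075,.01),so(47,270)),("scene",'s',(.06,.075,.01),so(264,292)),("scene",'s',(-.11,.075,.01),so(318,143)),
("top",'s',(.06,.075,.01),to(67,2)),("top",'s',(.06,-.075,.01),to(312,33)),("top",'s',(-.11,.075,.01),to(35,277)),("top",'s',(-.11,-.075,.01),to(286,300)),
("scene",'b',(0,-.073,.125),so(77,12)),("scene",'b',(0,.073,.125),so(288,35)),
("top",'b',(0,.073,.125),to(81,200)),("top",'b',(0,.057,.125),to(110,201)),("top",'b',(0,-.073,.125),to(366,239)),("top",'b',(0,-.057,.125),to(337,238)),
("top",'b',(0,.057,.07),to(103,157)),("top",'b',(0,-.057,.07),to(312,186)),
("top",'b',(0,.073,'h'),to(77,110)),("top",'b',(0,-.073,'h'),to(321,145)),("top",'b',(.028,.073,'l'),to(73,77)),("top",'b',(.028,-.073,'l'),to(325,110))]
def rs(p):
    o=[]
    for n,f,X,px in stand:
        z={'h':p[4],'l':p[4]+.011}.get(X[2],X[2]); R,t=(sf if f=='s' else bf)(p)
        o.append(proj(C[n],R.apply((X[0],X[1],z))+t)[0]-px)
    return np.array(o).ravel()
r=least_squares(rs,[.5,-.2,0,.39,.035],loss='soft_l1');print("stand",r.x.round(4));print(rs(r.x).reshape(-1,2).round(1).tolist())
tab=[("scene",(.006,-.09,.0625),st(75,92)),("scene",(.006,.09,.0625),st(345,22)),("scene",(.006,-.09,-.0625),st(60,242)),("scene",(-.006,-.09,.0625),st(75,80)),
("top",(.006,.09,.0625),tt(28,176)),("top",(.006,-.09,.0625),tt(335,36)),("top",(-.006,.09,.0625),tt(40,192)),("top",(-.006,-.09,.0625),tt(342,49))]
def rt(p):
    R,t=sf(p); return np.array([proj(C[n],R.apply(X)+t+[0,0,.0745])[0]-px for n,X,px in tab]).ravel()
r=least_squares(rt,[.5,.2,-.3],loss='soft_l1');print("tab",r.x.round(4));print(rt(r.x).reshape(-1,2).round(1).tolist())
E
python3 fit.py
```

```text
stand [ 0.4978 -0.192  -0.1048  0.4204  0.0223]
[[-2.1, -1.7], [-1.9, 0.1], [-0.7, -1.2], [-0.5, -1.6], [-0.3, -1.4], [-0.4, 0.2], [-0.3, 3.1], [-1.1, -1.9], [-0.5, -1.6], [-0.5, 0.2], [0.1, 1.1], [0.6, 0.3], [-0.2, -0.6], [-0.8, -0.7], [-0.5, -1.0], [-3.2, 0.4], [-0.8, 0.0], [0.1, -0.4], [2.1, -0.1]]
tab [0.6011 0.1921 0.4684]
[[0.3, -0.6], [-0.5, -1.6], [-1.2, 0.4], [-2.3, -0.8], [-0.7, -0.7], [-0.5, -1.9], [-1.5, 0.5], [0.1, -0.1]]
```

```bash
cat >> h.py <<'E'
def plan(pt,Rt,n,k=1):
    s=read_state();p=np.array(s["ee_pos"]);R=Ro.from_quat(s["eef_rot"])
    rows=[];P,Q=p.copy(),R; rv=(R.inv()*Rt).as_rotvec()
    for i in range(1,n+1):
        f=i/n; f=f*f*(3-2*f) if k else f
        Pn=p+(pt-p)*f;Qn=R*Ro.from_rotvec(rv*f)
        r=np.r_[Q.inv().apply(Pn-P).round(4),(Q.inv()*Qn).as_rotvec().round(3)]
        rows.append(r.tolist());P=P+Q.apply(r[:3]);Q=Q*Ro.from_rotvec(r[3:])
    print(np.array(rows).tolist());print("res",(pt-P).round(4),(Q.inv()*Rt).magnitude().round(4))
def down(yaw): # tool x along yaw, z down
    c,s=np.cos(yaw),np.sin(yaw); return Ro.from_matrix(np.array([[c,s,0],[s,-c,0],[0,0,-1]]).T)
def st():
    s=read_state();print({k:np.round(s[k],3).tolist() for k in("time","joint_positions","ee_pos","eef_rot","ft_force","torque","width")})
TAB=[.601,.192,.468]; STD=[.498,-.192,-.105,.42]
E
python3 -c "
from h import *
plan(np.array([.601,.192,.24]),down(.468),12)"
```

```text
[[-0.0037, 0.0089, -0.0004, 0.0, 0.0, 0.013], [-0.0097, 0.0248, -0.0013, 0.0, 0.0, 0.035], [-0.0135, 0.0379, -0.0018, 0.0, 0.0, 0.052], [-0.0143, 0.0483, -0.0024, 0.0, 0.0, 0.066], [-0.0127, 0.0558, -0.0026, 0.0, 0.0, 0.076], [-0.0089, 0.06, -0.0028, 0.0, 0.0, 0.079], [-0.0041, 0.0605, -0.0028, 0.0, 0.0, 0.08], [0.0007, 0.0572, -0.0027, 0.0, 0.001, 0.075], [0.0044, 0.0502, -0.0023, 0.0, -0.0, 0.066], [0.0062, 0.0398, -0.0019, 0.0, -0.0, 0.052], [0.0054, 0.0261, -0.0012, 0.0, -0.0, 0.035], [0.0023, 0.0093, -0.0004, 0.0, -0.0, 0.013]]Traceback (most recent call last):
  File "<string>", line 3, in <module>
    plan(np.array([.601,.192,.24]),down(.468),12)
    ~~~~^^^^^^^^^^^^^^^^^^^^^^^^^^^^^^^^^^^^^^^^^
  File "h.py", line 19, in plan
    print(np.array(rows).tolist());print("res",(pt-P).round(4),(Q.inv()*Rt).magnitude().round(4))
                                                               ^^^^^^^^^^^^^^^^^^^^^^^^^^^^^^
AttributeError: 'float' object has no attribute 'round'
```

step_arm([
  [-0.0074,0.018,-0.001,0,0,0],
  [-0.0148,0.036,-0.002,0,0,0],
  [-0.018,0.0445,-0.002,0,0,0],
  [-0.018,0.0445,-0.002,0,0,0],
  [-0.018,0.0445,-0.002,0,0,0],
  [-0.018,0.0445,-0.002,0,0,0],
  [-0.018,0.0445,-0.002,0,0,0],
  [-0.018,0.0445,-0.002,0,0,0],
  [-0.018,0.0445,-0.002,0,0,0],
  [-0.018,0.0445,-0.002,0,0,0],
  [-0.013,0.03,-0.002,0,0,0],
  [-0.006,0.012,-0.002,0,0,0],
], gripper=0.6)

```text
time: 1.4
ee_pos: [0.6023, 0.1888, 0.2404]
eef_rot: [0.851, 0.525, -0.0, 0.001]
ft_force: [-0.7, 0.4, -0.2]
width: 0.0522
```

step_arm([
  [0,0,0,0,0,0.06],
  [0,0,0,0,0,0.12],
  [0,0,0,0,0,0.14],
  [0,0,0,0,0,0.14],
  [0,0,0,0,0,0.12],
  [0,0,0,0,0,0.063],
  [0,0,0,0,0,0],
  [0,0,0,0,0,0],
])

```text
time: 2.2
ee_pos: [0.6, 0.1937, 0.2406]
eef_rot: [0.973, 0.233, -0.0, -0.0]
ft_force: [-1.0, 0.6, 0.8]
width: 0.0523
```

```bash
sed -i 's/.magnitude().round(4)/.magnitude()/' h.py
python3 - <<'E'
from h import *
import cv2
st(); c=get_calibration("wrist"); im=camera("wrist")[:,:,::-1]
print({k:np.round(v,3).tolist() for k,v in c.items()})
R,t=sf(TAB)
X=np.array([R.apply((a,b,.0625))+t+[0,0,.0745] for a in(.006,-.006) for b in(-.09,.09)])
print(proj(c,X).round(0))
im=cv2.convertScaleAbs(im,alpha=1.5)
for u,v in proj(c,X): cv2.circle(im,(int(u),int(v)),3,(0,0,255),1)
cv2.imwrite("pics/w0.png",im)
E
```

```text
{'time': 2.2, 'joint_positions': [-0.618, 0.337, 0.304, 1.427, -0.101, 1.393, 0.158], 'ee_pos': [0.6, 0.194, 0.241], 'eef_rot': [0.973, 0.233, -0.0, -0.0], 'ft_force': [-1.012, 0.578, 0.754], 'torque': [-0.065, 0.04, -0.059], 'width': 0.052}
{'fx': 271.655, 'fy': 271.655, 'cx': 254.786, 'cy': 189.29, 'R': [[0.891, 0.453, 0.001], [0.437, -0.86, 0.264], [0.12, -0.235, -0.964]], 't': [-0.623, -0.133, 0.386]}
[[259. 267.]
 [261.  98.]
 [249. 267.]
 [248.  98.]]
```

View pics/w0.png

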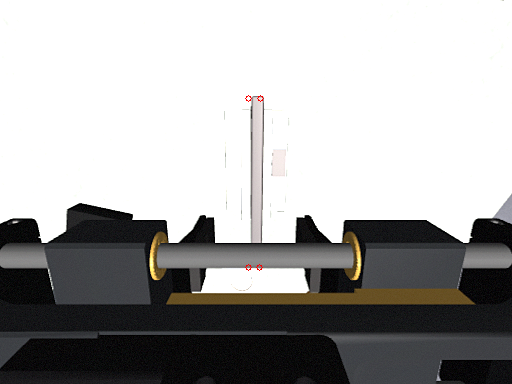

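The wrist view shows the tablet's top edge running vertically at columns 252–264 (predicted 248–261). It sits about 2.5 mm towards tool +x of the fit, so I correct for that and descend.

step_arm([
  [0.0028,0.002,0.01,0,0,0],
  [0,0,0.02,0,0,0],
  [0,0,0.025,0,0,0],
  [0,0,0.025,0,0,0],
  [0,0,0.02,0,0,0],
  [0,0,0.015,0,0,0],
  [0,0,0.008,0,0,0],
  [0,0,0,0,0,0],
])

```text
time: 3.05
ee_pos: [0.6034, 0.1923, 0.1166]
eef_rot: [0.973, 0.231, -0.001, 0.0]
ft_force: [-0.2, 0.3, 0.0]
width: 0.052
```

step_arm([
  [0,0,0,0,0,0],
  [0,0,0,0,0,0],
  [0,0,0,0,0,0],
  [0,0,0,0,0,0],
  [0,0,0,0,0,0],
  [0,0,0,0,0,0],
], gripper=0, grip_force=30)

```text
time: 3.65
ee_pos: [0.6038, 0.1925, 0.1178]
eef_rot: [0.973, 0.231, 0.0, -0.0]
ft_force: [0.6, -0.2, -0.0]
width: 0.0122
```

step_arm([
  [0,0,-0.004,0,0,0],
  [0,0,-0.008,0,0,0],
  [0,0,-0.014,0,0,0],
  [0,0,-0.02,0,0,0],
  [0,0,-0.025,0,0,0],
  [0,0,-0.025,0,0,0],
  [0,0,-0.025,0,0,0],
  [0,0,-0.022,0,0,0],
  [0,0,-0.015,0,0,0],
  [0,0,-0.008,0,0,0],
  [0,0,0,0,0,0],
  [0,0,0,0,0,0],
])

```text
time: 4.85
ee_pos: [0.6035, 0.1923, 0.2827]
eef_rot: [0.973, 0.231, -0.001, 0.0]
ft_force: [-0.2, -0.5, -4.2]
width: 0.0118
```

Run:
```python
from h import *
st()
s=read_state();p=np.array(s["ee_pos"]);R=Ro.from_quat(s["eef_rot"])
Rb,tb=bf(STD)
# tool: x=backrest x, z=-backrest z
M=Rb.as_matrix();Rt=Ro.from_matrix(np.c_[M[:,0],-M[:,1],-M[:,2]])
print("rotvec tool",(R.inv()*Rt).as_rotvec(), "down-yaw", (R.inv()*down(-.105)).as_rotvec())
for x in (.006,.036,.056):
  print(x,(Rb.apply([x,0,.035+.125-.02])+tb).round(4),(Rb.apply([x,0,.055+.105+.025])+tb).round(4))
plan(Rb.apply([.056,0,.19])+tb+[0,0,.03],down(-.105),12)
```

```text
{'time': 4.85, 'joint_positions': [-0.614, 0.331, 0.311, 1.347, -0.1, 1.48, 0.157], 'ee_pos': [0.603, 0.192, 0.283], 'eef_rot': [0.973, 0.231, -0.001, 0.0], 'ft_force': [-0.199, -0.477, -4.221], 'torque': [-0.03, 0.036, -0.083], 'width': 0.012}
rotvec tool [-0.11989119  0.4097875   0.56352405] down-yaw [2.13326861e-04 1.36827607e-03 5.71976902e-01]
0.006 [ 0.4467 -0.1866  0.1603] [ 0.4284 -0.1847  0.2014]
0.036 [ 0.4739 -0.1895  0.1725] [ 0.4557 -0.1875  0.2136]
0.056 [ 0.4921 -0.1914  0.1807] [ 0.4738 -0.1895  0.2218]
[[-0.0057, 0.0055, 0.0005, 0.0, 0.0, 0.011], [-0.0156, 0.0155, 0.0015, 0.0, 0.0, 0.031], [-0.0227, 0.0241, 0.0022, 0.0, 0.0, 0.047], [-0.0272, 0.0316, 0.0027, 0.0, 0.0, 0.059], [-0.0286, 0.0375, 0.0031, 0.0, 0.001, 0.067], [-0.0275, 0.0417, 0.0033, 0.0, -0.0, 0.071], [-0.0246, 0.0435, 0.0033, 0.0, -0.0, 0.071], [-0.0202, 0.0427, 0.0031, 0.0, -0.0, 0.067], [-0.0152, 0.0386, 0.0027, 0.0, 0.0, 0.059], [-0.0103, 0.0316, 0.0022, 0.0, 0.0, 0.047], [-0.0059, 0.0211, 0.0014, 0.0, 0.0, 0.031], [-0.0018, 0.0078, 0.0005, 0.0, 0.0, 0.011]]
res [-0.  0. -0.] 0.00037156837299541794
```

step_arm([
  [-0.0057,0.0055,0.0005,0,0,0.011],
  [-0.0156,0.0155,0.0015,0,0,0.031],
  [-0.0227,0.0241,0.0022,0,0,0.047],
  [-0.0272,0.0316,0.0027,0,0,0.059],
  [-0.0286,0.0375,0.003,0,0,0.067],
  [-0.0275,0.0417,0.003,0,0,0.071],
  [-0.0246,0.0435,0.003,0,0,0.071],
  [-0.0202,0.0427,0.003,0,0,0.067],
  [-0.0152,0.0386,0.0027,0,0,0.059],
  [-0.0103,0.0316,0.0022,0,0,0.047],
  [-0.0059,0.0211,0.0014,0,0,0.031],
  [-0.0018,0.0078,0.0005,0,0,0.011],
])

```text
time: 6.05
ee_pos: [0.4709, -0.1913, 0.2575]
eef_rot: [0.999, -0.055, -0.0, -0.0]
ft_force: [0.2, 0.4, -3.8]
width: 0.0118
```

step_arm([
  [0,0,0,0,0,0],
  [0,0,0,0,0,0],
  [0,0,0,0,0,0],
])

```text
time: 6.35
ee_pos: [0.4729, -0.1874, 0.2578]
eef_rot: [0.999, -0.051, -0.0, -0.0]
ft_force: [0.9, -0.2, -4.1]
width: 0.0116
```

Run:
```python
from h import *
import cv2
st()
s=read_state();R=Ro.from_quat(s["eef_rot"])
Rb,tb=bf(STD)
M=Rb.as_matrix();Rt=Ro.from_matrix(np.c_[M[:,0],-M[:,1],-M[:,2]])
print((R.inv()*Rt).as_rotvec())
plan(Rb.apply([.056,0,.195])+tb,Rt,8)
```

```text
{'time': 6.35, 'joint_positions': [-0.294, 0.038, 0.605, 1.729, -0.022, 1.381, 0.213], 'ee_pos': [0.473, -0.187, 0.258], 'eef_rot': [0.999, -0.051, -0.0, -0.0], 'ft_force': [0.893, -0.164, -4.072], 'torque': [-0.115, 0.088, 0.045], 'width': 0.012}
[-0.00094217  0.42022752  0.0029344 ]
[[-0.0001, 0.0001, 0.0012, -0.0, 0.018, 0.0], [-0.0004, 0.0002, 0.003, -0.0, 0.048, 0.0], [-0.0008, 0.0003, 0.0043, -0.0, 0.067, 0.001], [-0.0012, 0.0004, 0.0048, -0.0, 0.077, 0.0], [-0.0015, 0.0003, 0.0047, -0.001, 0.077, 0.001], [-0.0017, 0.0003, 0.004, 0.0, 0.068, 0.0], [-0.0014, 0.0003, 0.0027, 0.0, 0.047, 0.001], [-0.0006, 0.0001, 0.0011, -0.0, 0.018, -0.0]]
res [0.     0.     0.0001] 0.0002522909607621389
```

step_arm([
  [0,0,0.001,0,0.018,0],
  [-0.0004,0.0002,0.003,0,0.048,0],
  [-0.0008,0.0003,0.0043,0,0.067,0],
  [-0.0012,0.0004,0.0048,0,0.077,0.001],
  [-0.0015,0.0003,0.0047,0,0.077,0.001],
  [-0.0017,0.0003,0.004,0,0.068,0.001],
  [-0.0014,0.0003,0.0027,0,0.047,0],
  [-0.0006,0.0001,0.001,0,0.018,0],
  [0,0,0,0,0,0],
  [0,0,0,0,0,0],
  [0,0,0,0,0,0],
])

```text
time: 7.45
ee_pos: [0.4696, -0.1906, 0.2316]
eef_rot: [0.977, -0.053, 0.208, 0.011]
ft_force: [-0.0, 0.1, -2.2]
width: 0.0119
```

```bash
cat > look.py <<'E'
import sys
from h import *
import cv2
st()
s=read_state();p=np.array(s["ee_pos"]);R=Ro.from_quat(s["eef_rot"])
Rb,tb=bf(STD)
print("tcp in backrest",Rb.inv().apply(p-tb).round(4),"rot",(Rb.inv()*R*Ro.from_euler('x',np.pi)).as_rotvec().round(3))
def crop(im,c0,r0):
    return cv2.convertScaleAbs(cv2.resize(im[r0:r0+100,c0:c0+133],(400,300),interpolation=cv2.INTER_CUBIC),alpha=1.7)
S=camera("scene")[:,:,::-1];T=camera("top")[:,:,::-1]
W=cv2.convertScaleAbs(cv2.resize(camera("wrist")[:,:,::-1],(400,300)),alpha=1.0)
a=np.hstack([crop(S,130,110),crop(T,280,190)])
cv2.imwrite(sys.argv[1],np.vstack([a,np.hstack([W,W*0])]))
E
python3 look.py pics/l1.png
```

```text
{'time': 7.45, 'joint_positions': [-0.268, -0.332, 0.531, 2.113, 0.125, 0.904, 0.11], 'ee_pos': [0.47, -0.191, 0.232], 'eef_rot': [0.977, -0.053, 0.208, 0.011], 'ft_force': [-0.032, 0.119, -2.173], 'torque': [0.055, 0.915, 0.021], 'width': 0.012}
tcp in backrest [ 0.0563 -0.0016  0.1956] rot [-0.001  0.    -0.003]
```

View pics/l1.png

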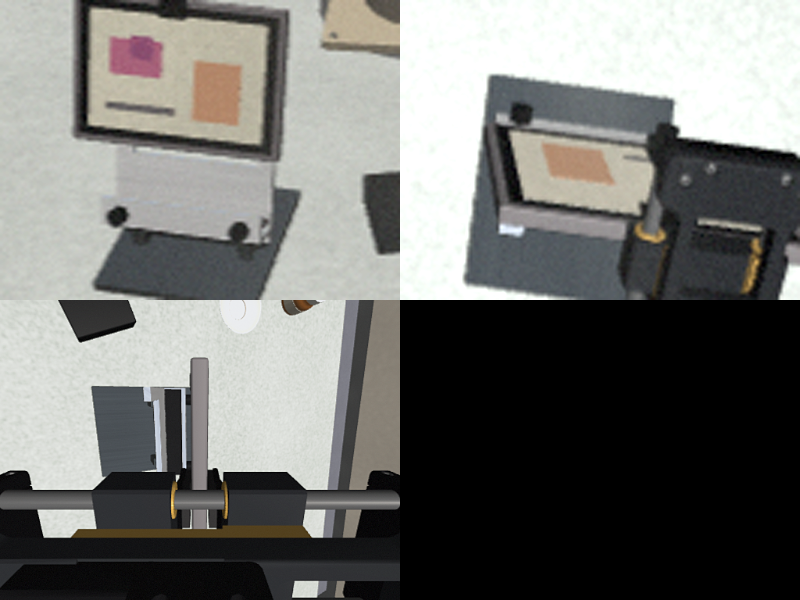

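The tablet is held square and screen out, in front of the stand. The wrist inset shows the backrest, with an arm tip at about (147,394) and the black ledge strip at x≈172. I enlarge that part with the predicted points overlaid to refine the stand's lean and offset.

Run:
```python
from h import *
import cv2
c=get_calibration("wrist"); im=camera("wrist")[:,:,::-1]
c0,r0,k=110,80,4
Rb,tb=bf(STD);Rs,ts=sf(STD)
big=cv2.resize(im[r0:r0+150,c0:c0+200],(800,600),interpolation=cv2.INTER_CUBIC)
def d(F,t,X,col,n):
    u,v=proj(c,F.apply(X)+t)[0];print(n,round(u,1),round(v,1));cv2.circle(big,(int((u-c0+.5)*k),int((v-r0+.5)*k)),5,col,1)
for y in(.073,.057):d(Rb,tb,(0,y,.125),(0,0,255),f"armtop{y}")
for y in(.073,.057,0.):d(Rb,tb,(0,y,.07),(0,200,0),f"panel{y}")
for h in(.015,.022,.055):d(Rb,tb,(0,.073,h),(255,0,0),f"h{h}");d(Rb,tb,(.028,.073,h+.011),(255,0,255),f"lip{h}")
for X in((.06,.075,.01),(-.11,.075,.01),(-.11,-.075,.01)):d(Rs,ts,X,(0,255,255),"plate")
cv2.imwrite("pics/w1.png",big)
```

```text
armtop0.073 187.8 113.2
armtop0.057 189.1 132.5
panel0.073 200.4 113.5
panel0.057 201.2 129.2
panel0.0 204.1 181.8
h0.015 209.0 113.7
lip0.015 231.0 113.5
h0.022 208.1 113.6
lip0.022 230.4 113.5
h0.055 203.1 113.5
lip0.055 227.7 113.4
plate 247.9 112.3
plate 116.1 112.2
plate 131.6 228.8
```

View pics/w1.png

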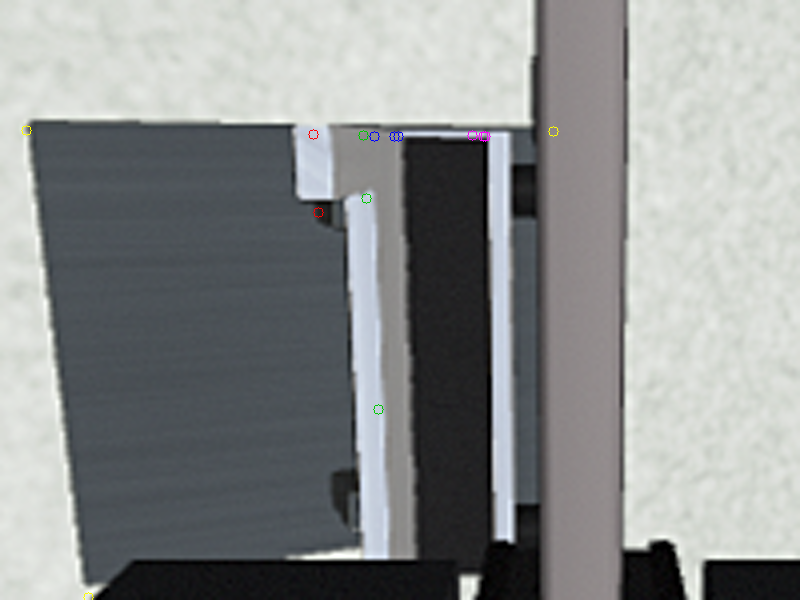

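```bash
cat >> fit.py <<'E'
print("---- wrist")
W=get_calibration("wrist");C["wrist"]=W
w=lambda u,v:(110+u/4-.5,80+v/4-.5)
base=stand
wr=[("wrist",'b',(0,.073,.125),w(331,128)),("wrist",'b',(0,.057,.125),w(333,199)),("wrist",'b',(0,.057,.07),w(374,192)),
("wrist",'b',(0,.073,'h'),w(402,137)),("wrist",'b',(.028,.073,'l'),w(488,136)),("wrist",'b',(.034,.073,'l'),w(510,134)),
("wrist",'s',(-.11,.075,.01),w(30,121)),("wrist",'s',(-.11,-.075,.01),w(84,584))]
for nm,stand in(("both",base+wr*2),("wrist",wr)):
    r=least_squares(rs,[.5,-.2,-.1,.39,.035],loss='soft_l1');print(nm,r.x.round(4));print(rs(r.x).reshape(-1,2).round(1)[-8:].tolist())
s=read_state();p=np.array(s["ee_pos"]);R=Ro.from_quat(s["eef_rot"])
print("tablet top edge pred",((proj(W,np.array([R.apply((a,-.09,-.0195))+p for a in(-.006,.006)]))-[109.5,79.5])*4).round(0).tolist())
E
python3 fit.py|sed -n '/wrist/,$p'
```

```text
---- wrist
both [ 0.4979 -0.1913 -0.1226  0.4025  0.0224]
[[-0.5, -0.2], [-0.1, 1.4], [0.2, 0.6], [-0.7, -0.8], [0.4, -0.4], [0.0, 0.2], [-0.0, 0.1], [-0.2, 1.7]]
wrist [ 0.4979 -0.1911 -0.1245  0.4014  0.0188]
[[-0.3, -0.6], [0.0, 1.1], [0.3, 0.3], [-0.2, -1.0], [0.7, -0.5], [0.3, 0.1], [0.0, -0.2], [-0.5, 1.4]]
tablet top edge pred [[532.0, 4.0], [626.0, 4.0]]
```

```bash
sed -i 's/STD=.*/STD=[.498,-.191,-.123,.402]/' h.py
python3 - <<'E'
from h import *
c=get_calibration("wrist");im=camera("wrist").astype(float).mean(2)
print(im[60:90,250:260].mean(1).round(0).tolist())
s=read_state();p=np.array(s["ee_pos"]);R=Ro.from_quat(s["eef_rot"])
for y in(-.09,-.094,-.098):
  for z in (-.0195,-.0175): print(y,z,proj(c,R.apply((0,y,z))+p).round(1))
Rb,tb=bf(STD);M=Rb.as_matrix();Rt=Ro.from_matrix(np.c_[M[:,0],-M[:,1],-M[:,2]])
print(Rb.inv().apply(p-tb))
plan(Rb.apply([.013,-.0045,.195])+tb,Rt,8)
E
```

```text
[217.0, 218.0, 220.0, 222.0, 223.0, 222.0, 219.0, 217.0, 218.0, 221.0, 222.0, 224.0, 222.0, 163.0, 98.0, 123.0, 136.0, 143.0, 141.0, 141.0, 141.0, 141.0, 141.0, 141.0, 141.0, 140.0, 141.0, 141.0, 141.0, 141.0]
-0.09 -0.0195 [[254.1  80.5]]
-0.09 -0.0175 [[254.1  81. ]]
-0.094 -0.0195 [[254.1  72.1]]
-0.094 -0.0175 [[254.1  72.7]]
-0.098 -0.0195 [[254.1  63.4]]
-0.098 -0.0175 [[254.1  64.2]]
[ 0.05244058 -0.00318594  0.19635507]
[[-0.0017, 0.0, 0.0, -0.0, -0.001, 0.001], [-0.0045, 0.0001, 0.0001, -0.001, -0.002, 0.001], [-0.0063, 0.0002, 0.0001, -0.001, -0.003, 0.002], [-0.0072, 0.0001, 0.0002, -0.001, -0.003, 0.003], [-0.0073, 0.0002, 0.0002, -0.001, -0.003, 0.002], [-0.0063, 0.0002, 0.0002, -0.002, -0.003, 0.003], [-0.0045, 0.0002, 0.0001, -0.0, -0.002, 0.001], [-0.0017, 0.0, 0.0001, -0.001, -0.001, 0.001]]
res [ 0.     -0.      0.0001] 0.0006935109172245135
```

step_arm([
  [-0.0017,0,0,0,-0.001,0.001],
  [-0.0045,0,0,-0.001,-0.002,0.001],
  [-0.0063,0,0,-0.001,-0.003,0.002],
  [-0.0072,0.0001,0.0002,-0.001,-0.003,0.003],
  [-0.0073,0.0001,0.0002,-0.001,-0.003,0.002],
  [-0.0063,0,0.0002,-0.001,-0.003,0.003],
  [-0.0045,0,0,-0.001,-0.002,0.001],
  [-0.0017,0,0,0,-0.001,0.001],
  [0,0,0.006,0,0,0],
  [0,0,0.01,0,0,0],
  [0,0,0.01,0,0,0],
  [0,0,0.004,0,0,0],
])

```text
time: 8.9
ee_pos: [0.4449, -0.188, 0.1856]
eef_rot: [0.978, -0.06, 0.198, 0.012]
ft_force: [0.1, -0.4, -3.5]
width: 0.0116
```

```bash
cat > rel.py <<'E'
from h import *
st()
s=read_state();p=np.array(s["ee_pos"]);R=Ro.from_quat(s["eef_rot"])
Rb,tb=bf(STD)
print("tcp in backrest",Rb.inv().apply(p-tb).round(4),"rot",(Rb.inv()*R*Ro.from_euler('x',np.pi)).as_rotvec().round(3),"F",Rb.inv().apply(s["ft_force"]).round(2))
E
python3 rel.py; python3 look.py pics/l2.png
```

```text
{'time': 8.9, 'joint_positions': [-0.248, -0.342, 0.531, 2.212, 0.141, 0.834, 0.094], 'ee_pos': [0.445, -0.188, 0.186], 'eef_rot': [0.978, -0.06, 0.198, 0.012], 'ft_force': [0.067, -0.423, -3.516], 'torque': [0.03, 0.929, 0.01], 'width': 0.012}
tcp in backrest [ 0.012  -0.0035  0.1639] rot [ 0.001  0.002 -0.   ] F [-1.27 -0.41 -3.28]
{'time': 8.9, 'joint_positions': [-0.248, -0.342, 0.531, 2.212, 0.141, 0.834, 0.094], 'ee_pos': [0.445, -0.188, 0.186], 'eef_rot': [0.978, -0.06, 0.198, 0.012], 'ft_force': [0.067, -0.423, -3.516], 'torque': [0.03, 0.929, 0.01], 'width': 0.012}
tcp in backrest [ 0.012  -0.0035  0.1639] rot [ 0.001  0.002 -0.   ]
```

View pics/l2.png

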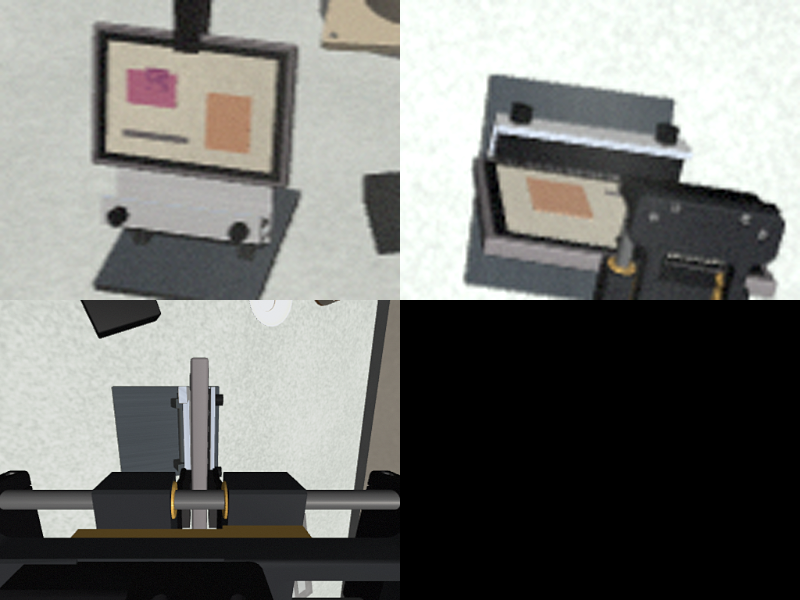

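The tablet is over the ledge, with its lower edge between lip and backrest and centred on the ledge. I lower to near the expected height, then feel in small steps.

step_arm([
  [0,0,0.004,0,0,0],
  [0,0,0.005,0,0,0],
  [0,0,0.005,0,0,0],
  [0,0,0.004,0,0,0],
  [0,0,0.003,0,0,0],
  [0,0,0.002,0,0,0],
  [0,0,0.001,0,0,0],
  [0,0,0.001,0,0,0],
])

```text
time: 9.85
ee_pos: [0.4548, -0.1893, 0.1643]
eef_rot: [0.978, -0.06, 0.199, 0.012]
ft_force: [0.2, -0.3, -3.5]
width: 0.0116
```

step_arm([
  [0,0,0.001,0,0,0],
  [0,0,0.001,0,0,0],
  [0,0,0.001,0,0,0],
  [0,0,0.001,0,0,0],
  [0,0,0,0,0,0],
])

```text
time: 10.35
ee_pos: [0.4562, -0.1895, 0.1604]
eef_rot: [0.978, -0.06, 0.199, 0.012]
ft_force: [0.1, 0.4, -3.8]
width: 0.0115
```

```bash
python3 rel.py
```

```text
{'time': 10.35, 'joint_positions': [-0.27, -0.281, 0.57, 2.228, 0.111, 0.758, 0.123], 'ee_pos': [0.456, -0.19, 0.16], 'eef_rot': [0.978, -0.06, 0.199, 0.012], 'ft_force': [0.134, 0.419, -3.805], 'torque': [0.044, 0.918, 0.036], 'width': 0.011}
tcp in backrest [ 0.0127 -0.0036  0.1363] rot [ 0.001  0.    -0.   ] F [-1.41  0.43 -3.53]
```

step_arm([
  [0,0,0.001,0,0,0],
  [0,0,0.001,0,0,0],
  [0,0,0.001,0,0,0],
  [0,0,0,0,0,0],
])

```text
time: 10.75
ee_pos: [0.4574, -0.1896, 0.1577]
eef_rot: [0.978, -0.06, 0.199, 0.012]
ft_force: [-1.1, -0.5, -3.6]
width: 0.0119
```

step_arm([
  [0,0,0.001,0,0,0],
  [0,0,0.001,0,0,0],
  [0,0,0,0,0,0],
])

```text
time: 11.05
ee_pos: [0.4582, -0.1897, 0.1558]
eef_rot: [0.978, -0.06, 0.199, 0.012]
ft_force: [-0.6, -0.9, -3.3]
width: 0.0117
```

step_arm([
  [0,0,0.001,0,0,0],
  [0,0,0.001,0,0,0],
  [0,0,0,0,0,0],
])

```text
time: 11.35
ee_pos: [0.4591, -0.19, 0.1542]
eef_rot: [0.978, -0.06, 0.199, 0.012]
ft_force: [-0.5, -0.6, -1.0]
width: 0.0113
```

Contact: the vertical force dropped from −3.5 to −1.0 N at TCP z≈0.13 along the face. Now I ease back onto the backrest, feeling for it.

step_arm([
  [-0.001,0,0,0,0,0],
  [-0.001,0,0,0,0,0],
  [-0.001,0,0,0,0,0],
  [-0.001,0,0,0,0,0],
  [0,0,0,0,0,0],
])

```text
time: 11.85
ee_pos: [0.4554, -0.1893, 0.1527]
eef_rot: [0.978, -0.06, 0.199, 0.012]
ft_force: [0.3, -0.0, -2.4]
width: 0.0118
```

step_arm([
  [-0.001,0,0,0,0,0],
  [0,0,0,0,0,0],
])

```text
time: 12.05
ee_pos: [0.4544, -0.1893, 0.1522]
eef_rot: [0.978, -0.06, 0.199, 0.012]
ft_force: [-0.0, -0.5, -1.3]
width: 0.0114
```

```bash
python3 rel.py
```

```text
{'time': 12.05, 'joint_positions': [-0.272, -0.275, 0.576, 2.242, 0.108, 0.738, 0.128], 'ee_pos': [0.454, -0.189, 0.152], 'eef_rot': [0.978, -0.06, 0.199, 0.012], 'ft_force': [-0.007, -0.511, -1.255], 'torque': [0.058, 0.421, 0.044], 'width': 0.011}
tcp in backrest [ 0.0078 -0.0036  0.1295] rot [ 0.001 -0.    -0.   ] F [-0.44 -0.51 -1.18]
```

step_arm([
  [-0.001,0,0,0,0,0],
  [0,0,0,0,0,0],
])

```text
time: 12.25
ee_pos: [0.4538, -0.1891, 0.152]
eef_rot: [0.978, -0.06, 0.2, 0.012]
ft_force: [1.4, 0.8, -2.0]
width: 0.0117
```

step_arm([
  [-0.001,0,0,0,0,0],
  [0,0,0,0,0,0],
])

```text
time: 12.45
ee_pos: [0.4534, -0.1891, 0.152]
eef_rot: [0.978, -0.06, 0.2, 0.012]
ft_force: [6.3, -0.6, -2.7]
width: 0.0121
```

```bash
python3 rel.py
```

```text
{'time': 12.45, 'joint_positions': [-0.27, -0.28, 0.574, 2.246, 0.11, 0.736, 0.127], 'ee_pos': [0.453, -0.189, 0.152], 'eef_rot': [0.978, -0.06, 0.2, 0.012], 'ft_force': [6.324, -0.606, -2.745], 'torque': [-0.125, -0.473, 0.249], 'width': 0.012}
tcp in backrest [ 0.0068 -0.0036  0.1297] rot [ 0.001 -0.002  0.   ] F [ 4.77  0.17 -5.01]
```

step_arm([
  [0,0,0.001,0,0,0],
  [0,0,0,0,0,0],
])

```text
time: 12.65
ee_pos: [0.4538, -0.1892, 0.1512]
eef_rot: [0.978, -0.06, 0.2, 0.012]
ft_force: [4.1, -0.1, 1.2]
width: 0.012
```

step_arm([
  [0,0,0.001,0,0,0],
  [0,0,0,0,0,0],
])

```text
time: 12.85
ee_pos: [0.4541, -0.1893, 0.1503]
eef_rot: [0.978, -0.06, 0.2, 0.012]
ft_force: [2.6, 0.7, 4.1]
width: 0.0113
```

```bash
python3 rel.py
```

```text
{'time': 12.85, 'joint_positions': [-0.272, -0.275, 0.578, 2.247, 0.107, 0.731, 0.13], 'ee_pos': [0.454, -0.189, 0.15], 'eef_rot': [0.978, -0.06, 0.2, 0.012], 'ft_force': [2.608, 0.741, 4.1], 'torque': [0.006, -0.519, 0.317], 'width': 0.011}
tcp in backrest [ 0.0068 -0.0037  0.1278] rot [ 0.001 -0.002 -0.   ] F [3.9  1.06 2.8 ]
```

The ledge now carries the tablet: about 6 N along the face, more than its 4 N weight. I look once, then release.

step_arm([
  [0,0,0,0,0,0],
  [0,0,0,0,0,0],
  [0,0,0,0,0,0],
], grip_force=5)

```text
time: 13.15
ee_pos: [0.4541, -0.1893, 0.1503]
eef_rot: [0.978, -0.06, 0.2, 0.012]
ft_force: [4.2, 0.2, 5.8]
width: 0.0123
```

```bash
python3 rel.py; python3 look.py pics/l3.png
```

```text
{'time': 13.15, 'joint_positions': [-0.272, -0.275, 0.578, 2.247, 0.107, 0.731, 0.13], 'ee_pos': [0.454, -0.189, 0.15], 'eef_rot': [0.978, -0.06, 0.2, 0.012], 'ft_force': [4.225, 0.221, 5.842], 'torque': [-0.012, -0.734, 0.068], 'width': 0.012}
tcp in backrest [ 0.0068 -0.0037  0.1278] rot [ 0.001 -0.002 -0.001] F [6.12 0.74 3.75]
{'time': 13.15, 'joint_positions': [-0.272, -0.275, 0.578, 2.247, 0.107, 0.731, 0.13], 'ee_pos': [0.454, -0.189, 0.15], 'eef_rot': [0.978, -0.06, 0.2, 0.012], 'ft_force': [4.225, 0.221, 5.842], 'torque': [-0.012, -0.734, 0.068], 'width': 0.012}
tcp in backrest [ 0.0068 -0.0037  0.1278] rot [ 0.001 -0.002 -0.001]
```

View pics/l3.png

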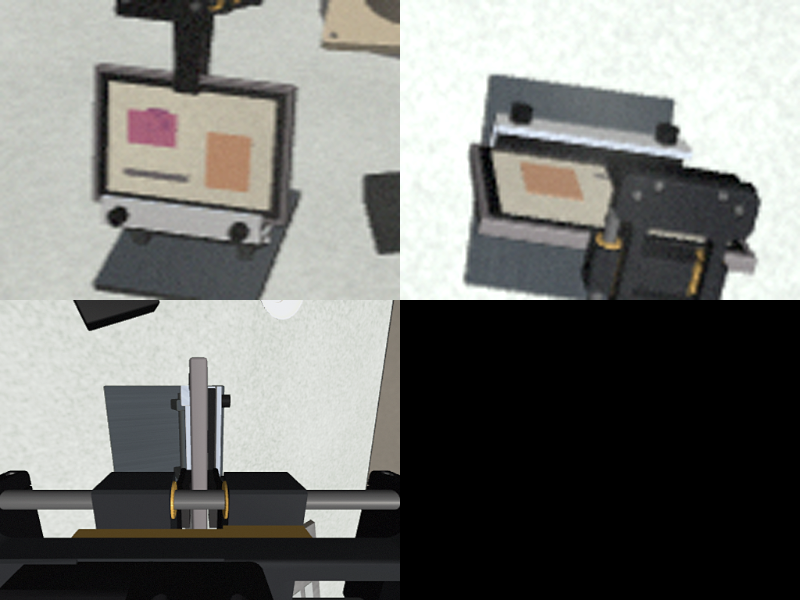

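The tablet sits behind the lip on the ledge, centred and against the backrest. Opening the fingers, then withdrawing along the face.

step_arm([
  [0,0,0,0,0,0],
  [0,0,0,0,0,0],
  [0,0,0,0,0,0],
  [0,0,0,0,0,0],
  [0,0,0,0,0,0],
], gripper=0.45)

```text
time: 13.8
ee_pos: [0.453, -0.1891, 0.1492]
eef_rot: [0.978, -0.06, 0.199, 0.012]
ft_force: [-0.3, 0.4, -0.2]
width: 0.0376
```

```bash
python3 rel.py
```

```text
{'time': 13.8, 'joint_positions': [-0.271, -0.274, 0.578, 2.248, 0.107, 0.732, 0.13], 'ee_pos': [0.453, -0.189, 0.149], 'eef_rot': [0.978, -0.06, 0.199, 0.012], 'ft_force': [-0.337, 0.381, -0.153], 'torque': [-0.013, 0.576, 0.016], 'width': 0.038}
tcp in backrest [ 0.0054 -0.0036  0.1272] rot [ 0.001  0.001 -0.001] F [-0.41  0.34  0.01]
```

Force is zero, so the tablet is free. Withdrawing along tool −z.

step_arm([
  [0,0,-0.004,0,0,0],
  [0,0,-0.01,0,0,0],
  [0,0,-0.018,0,0,0],
  [0,0,-0.022,0,0,0],
  [0,0,-0.022,0,0,0],
  [0,0,-0.02,0,0,0],
  [0,0,-0.014,0,0,0],
  [0,0,-0.006,0,0,0],
  [0,0,0,0,0,0],
  [0,0,0,0,0,0],
])

```text
time: 14.8
ee_pos: [0.4081, -0.1838, 0.2558]
eef_rot: [0.978, -0.061, 0.199, 0.012]
ft_force: [-0.0, -0.2, -0.2]
width: 0.0388
```

```bash
python3 rel.py; python3 look.py pics/l4.png
```

```text
{'time': 14.8, 'joint_positions': [-0.137, -0.477, 0.399, 2.157, 0.147, 1.031, 0.083], 'ee_pos': [0.408, -0.184, 0.256], 'eef_rot': [0.978, -0.061, 0.199, 0.012], 'ft_force': [-0.001, -0.187, -0.185], 'torque': [-0.054, 0.515, -0.025], 'width': 0.039}
tcp in backrest [ 0.0054 -0.0039  0.2431] rot [ 0.001  0.001 -0.001] F [-0.05 -0.19 -0.18]
{'time': 14.8, 'joint_positions': [-0.137, -0.477, 0.399, 2.157, 0.147, 1.031, 0.083], 'ee_pos': [0.408, -0.184, 0.256], 'eef_rot': [0.978, -0.061, 0.199, 0.012], 'ft_force': [-0.001, -0.187, -0.185], 'torque': [-0.054, 0.515, -0.025], 'width': 0.039}
tcp in backrest [ 0.0054 -0.0039  0.2431] rot [ 0.001  0.001 -0.001]
```

View pics/l4.png

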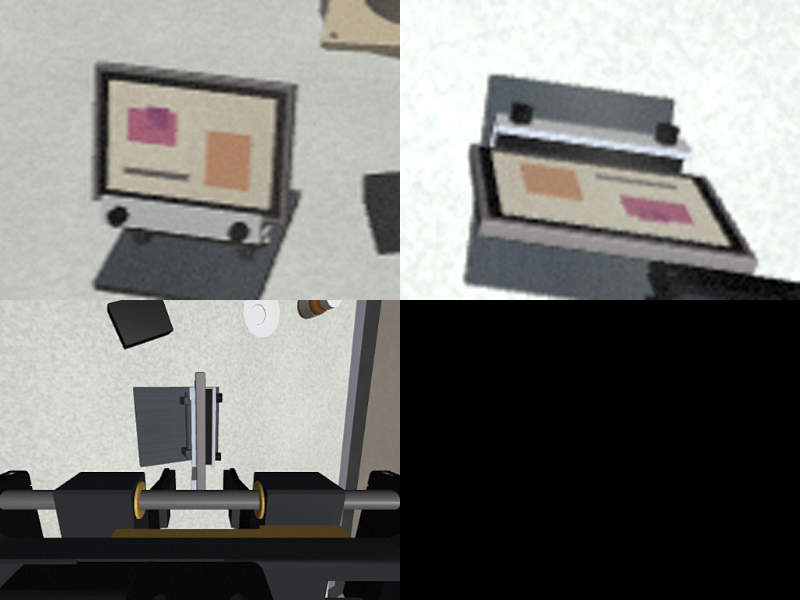

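The tablet stands free on the ledge: scene corners ≈(97,65), (296,86) and (95,199); it overhangs the ledge evenly on both sides. A quick numerical check against the predicted seated pose.

Run:
```python
from h import *
Rb,tb=bf(STD)
for n,c0,r0 in(("scene",130,110),("top",280,190)):
  for h in(.020,.023):
    X=[Rb.apply((x,y,h+z))+tb for z in(.125,0) for y in(-.09,.09) for x in(0,.012)]
    q=(proj(C[n],X)-[c0,r0])*3;q[:,0]+=400*(n=="top");print(n,h,q.round(0).tolist())
```

```text
scene 0.02 [[98.0, 63.0], [93.0, 64.0], [296.0, 86.0], [293.0, 89.0], [96.0, 199.0], [90.0, 202.0], [287.0, 225.0], [283.0, 228.0]]
scene 0.023 [[98.0, 59.0], [93.0, 61.0], [296.0, 83.0], [293.0, 85.0], [96.0, 195.0], [91.0, 199.0], [287.0, 222.0], [283.0, 225.0]]
top 0.02 [[747.0, 273.0], [752.0, 257.0], [473.0, 231.0], [476.0, 215.0], [697.0, 187.0], [701.0, 173.0], [464.0, 152.0], [466.0, 137.0]]
top 0.023 [[749.0, 276.0], [753.0, 259.0], [473.0, 233.0], [476.0, 217.0], [698.0, 189.0], [702.0, 174.0], [464.0, 153.0], [467.0, 139.0]]
```

```bash
python3 -c "
from bench import *
print(close_job())"
```

```text
the job is handed in; nothing more can be done
None
```

The tablet is on the easel stand, screen out and upright, with its lower edge on the ledge and its back against the backrest. I handed it in at about 15 s of the 45 s.

- **Placing:** I lifted the tablet from the cradle by the middle of its upper edge and tilted it to the backrest's measured lean of about 0.40 rad. I then lowered it in 1 mm steps until I felt the ledge, about 22 mm up the face. I eased it back with roughly 6 N and let the rubber strip take about 6 N, against a weight of about 4 N. Only then did I open the fingers and withdraw along the face.
- **Force checks:** the force on the tool was zero after release and after withdrawing. No reading I took went above about 8 N.
- **Picture checks:** the last picture shows the tablet standing free, with equal overhang on both sides of the ledge. The slide box, dish and jar looked undisturbed in the parts I could see, but I did not measure them.
- **Disagreement:** the visible tablet corners match the predicted seated pose to about 1–3 mm. The two cameras differ in opposite directions on centring, by about 1.5 mm towards +y and 2.5 mm towards −y. That is about the calibration's 2 mm accuracy plus reading error, so I left it. I did not take a last picture of the gap behind the tablet; that its back lies flat rests on the contact forces and the corner match.

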